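Square up the cheese and raise the ticket mast

TASK

Get this display ready for its price ticket: push the block of cheese square and flush into the fenced corner of the marble tray, against the back fence and the left fence. Then press the red button on the grip of the telescoping ticket mast, pull the grip up past the first stop to its second stop (fully extended), and finish while still holding it up there, as it sinks back if let go. Leave the cheese in its corner and the other goods where they are.

Things in the scene. Friction and masses are not known exactly. Their poses are not given: they have to be found in the camera images.
- tray: Fixed display tray: white marble slab 230 (x) x 262 (y) x 12 mm, its floor 12 mm above the counter. Dark wooden fences 14 mm thick rise 34 mm above the floor along the back edge (+x side, inner face at x = +100 mm) and the left edge (+y side, inner face at y = +117 mm); the other edges are open. Origin: centre of the underside, z up.
- tray_corner (a point): The point on the tray floor where the inner faces of the two fences meet (tray frame +100, +117, 12 mm).
- cheese: Loose gold block of cheese, white paper band with a red stripe round its middle: 60 (x) x 110 (y) x 55 mm (z), 0.25 to 0.5 kg. It starts on the tray floor out of the corner, turned up to 0.35 rad from square. Its long side goes along the back fence. Origin: centre of its underside; in the corner this is at (+70, +62) mm in the tray frame, 12 mm above the counter.
- mast: Fixed telescoping ticket mast: a dark steel foot, 100 mm across, carrying an upright aluminium tube 30 mm thick up to 80 mm, from which two thinner tubes with a black grip on top draw straight up. Origin: centre of the foot's underside; z up; its +x side is the side of the red button.
- mast_grip_center (a point): Centre of the black grip at button height, on the mast's axis, 119 mm above the counter with the mast down; it rises with the grip. The grip is 24 mm thick (mast x, button side to plain side), 32 mm wide (mast y), and spans 27 mm below to 23 mm above this point; two small wooden clip jaws stand 10 mm higher. Axes as the mast's.
- mast_button_face (a point): Middle of the red button's outer face, 16 mm wide, 22 mm high, on the +x side of the grip: 5.5 mm proud of the grip when out (17.5 mm from the mast's axis), 0.5 mm proud when in. It rises with the grip. Pinching the grip along mast x from above, one finger on the button and one on the plain side, presses it and holds the grip at once.
- mast_grip (a joint): Rise of the grip in m: 0 down, first stop 0.045, second stop 0.090 (end of travel). Locked at 0 and at the first stop (1.5 mm of play) unless the button is in; keep the button in to pass the first stop. Nothing catches at the second stop: if let go, a return spring of 3 to 5 N and a weight of about 1.5 N bring the grip down again.
- mast_button (a joint): Travel of the red button in m: 0 out, 0.005 fully in. The lock is free beyond 0.004. Its spring takes 3 N to start and 6 N to hold fully in; a grip of 20 to 40 N is ample.
- wheel: Bystander: small red waxed cheese wheel, 100 mm across, 45 mm high, on the counter. Origin: centre of its underside.
- wedge: Bystander: pale cheese wedge 130 x 80 x 50 mm on the counter. Origin: on its underside.
- ticket: Bystander: blank white card 75 x 50 mm in a wooden block, 70 mm high, near the mast. Origin: centre of its underside.
- tub: Bystander: white tub with a green lid, 84 mm across, 50 mm high, behind the tray. Origin: centre of its underside.
- jar: Bystander: amber jar with a brass lid, 60 mm across, 85 mm high, behind the tray. Origin: centre of its underside.
- knife: Bystander: flat cheese spatula lying on the counter left of the tray. Origin: on its underside.

How it is judged:
On the way, in this order (a step that is already met when the one before it is completed fails the run):
1. the cheese stands square and flush in the tray's corner (x of cheese in the frame of tray between 0.0665 and 0.0735 m and y of cheese in the frame of tray between 0.0585 and 0.0655 m and z of cheese in the frame of tray below 0.015 m and angle between the x axis of cheese and the x axis of tray, either way round below 0.04 rad and angle between cheese's own z axis and vertical below 0.05 rad and linear speed of cheese below 0.02 m/s), for 0.2 s.
2. the fingers hold the mast's grip at its second stop (value of joint mast_grip above 0.086 m and contact force between the fingers and mast above 3 N), for 0.3 s.
At the end, for the whole second after the job is handed in: The program ends with the fingers still holding the mast's grip (over 3 N) at its second stop (joint above 0.086 m, still), and the cheese at rest on the tray within 3.5 mm of both fences and within 0.04 rad of square (all of step 1 and all of step 2 and velocity of joint mast_grip between -0.02 and 0.02 m/s); the arm keeps its last pose, push and grip.
It fails at once if a bystander is moved more than 25 mm (distance of any of wheel, wedge, ticket, tub, jar, knife from where it was at the start of the episode above 0.025 m).
It also fails if it takes over 61 s, if anything falls off the work surface, if the arm or the gripper's body presses on something with over 40 N, if the wrist force passes 120 N, or if a joint passes its speed limit or range.

ROBOT

A 6-joint arm with a two-finger parallel gripper is mounted at the origin on the work surface. World frame = base frame: x ahead of the robot, y to its left, z up, the work surface at z = 0. Lengths are in m, angles in rad, forces in N, time in s.
With the tool pointing down it reaches from about 0.375 to 0.925 m from the base axis. Payload 5.7 kg.
Tool frame: the origin (TCP) lies midway between the tips of the shut fingers; the grasp point (between the pads) lies 19 mm behind it; z points along the fingers, x is the direction in which the jaws open and shut, and the axes are right-handed (so a half turn about z gives the same grasp; the last joint's range is limited). The gripper opens to 88 mm and grips with 3 to 60 N. Pads are 20 mm wide; open, the fingers measure 115 mm over their backs; the gripper's body (75 mm by 178 mm) begins 61 mm behind the grasp point.
Start: joints at [-1.351, 0.359, 1.51, -0, 1.272, -0.115], TCP at [0.197, -0.567, 0.223] pointing down, gripper open.
Joint ranges: [-2.97, 2.97], [-1.01, 2.36], [0.21, 2.38], [-0.96, 4.11], [0.2, 2.71], [-2.98, 2.98]. Speed limits (rad/s): [2.39, 2.39, 3.14, 3.14, 3.14, 3.14].

INTERFACE

Orientations are given as a unit quaternion [x, y, z, w].
In Python, from bench import move_ptp, servo_line, goto_joints, move_gripper, sleep, inverse_kinematics, capture, PlanningError, close_job, spot_in, silhouettes, current_clock, current_joint_pos, current_qvel, current_joint_torque, current_position, current_orientation, current_force, current_torque, current_finger_gap gives the robot as it stands. Calls block until the motion is done:
- move_ptp(position, orientation): joint-space move of the TCP to a pose.
- servo_line(position, orientation=None, rate=0.15, contact_N=None): straight line of the TCP; orientation=None keeps the orientation; rate is the mean speed in m/s. With contact_N (N) it stops when the force on the tool has changed by that much, and returns True; else False.
- goto_joints(angles): joint-space move.
- move_gripper(opening): finger opening in m; the grip force is fixed at half the most; returns when the fingers have stopped.
- sleep(seconds).
- inverse_kinematics(position, orientation): joint angles nearest the present ones, or None.
- capture(name): name is "scene" or "top"; returns a dict with "image" (420x560x3 uint8, blue, green, red), "range_z" (420x560 float32, m along the optical axis (not along the pixel's ray), 0 where there is no reading), "intrinsics" (3x3 intrinsics, pixels), "R" (3x3) and "t" (3): a world point X has camera coordinates R X + t. Camera axes: x right, y down, z forward; pixel columns grow to the right and rows downward; lengths in m; the calibration is good to about 2 mm. A picture is of the moment at which its call begins.
A pose or a line that the arm cannot do raises PlanningError and nothing moves.
- close_job(): hands the job in, once; it reports no verdict.
Trained networks look in the newest picture that a camera, given by its name, has taken for a name from the list of things; names that differ only in an ending like _2 or _b are one class to them, and where a whole thing is asked for, a point or a joint stands for the part that bears it (a point fixed in the world has none). Each returns a list of dicts, best first, with "conf" (0 to 1); they miss things now and then, are a little off and sometimes report something else, mostly with a low value. They report only what shows in the picture. A call takes as long as a camera call.
- spot_in(camera, query): "xy" ([column, row] in pixels, amid what is visible of it).
- silhouettes(camera, query): "region" (420x560 bool, what is visible of it) and "xy" ([column, row] in pixels, amid what is visible of it).
Readings, each from a call of its own:
- current_clock(): time.
- current_joint_pos(): joint angles.
- current_qvel(): joint speeds.
- current_joint_torque(): joint torques, N m.
- current_position(): TCP position.
- current_orientation(): TCP orientation.
- current_force(): force on the tool from outside, world axes, zero at the start.
- current_torque(): the same for the moment, N m.
- current_finger_gap(): finger opening in m.
Only numpy, scipy, OpenCV 4.12 (cv2) and the standard library are available. Lean on these libraries where they do the work, as an engineer would, in place of code of your own. Each camera call takes 0.05 s, during which the arm holds its last target. There are 200 camera calls.

## Working session

There is one attempt and no reset: what is moved stays moved. The work goes in short steps, each a Python script; the robot and the scene stay as the last script left them, time stands still between calls to the robot, and variables do not carry over. Pictures are saved under pics/ and viewed, about 8 in all and at most 12, crops included, and the job is handed in when it is done.

```bash
mkdir -p pics; ls; cat > h.py <<'E'
import numpy as np, cv2
from bench import *
def world(c, uv, z):
    K,R,t=c["intrinsics"],c["R"],c["t"]
    uv=np.atleast_2d(uv).astype(float); z=np.atleast_1d(z)
    P=np.c_[(uv[:,0]-K[0,2])/K[0,0]*z,(uv[:,1]-K[1,2])/K[1,1]*z,z]
    return (P-t)@R   # R^T (P-t)
def cloud(c, m):
    v,u=np.nonzero(m&(c["range_z"]>0)); return world(c,np.c_[u,v],c["range_z"][v,u])
def rect(P):
    (x,y),(w,h),a=cv2.minAreaRect((P[:,:2]*1000).astype(np.float32)); return x,y,w,h,a
E
python3 - <<'E'
from h import *
for n in("scene","top"):
    c=capture(n); cv2.imwrite(f"pics/{n}0.png",c["image"])
    print(n,"cam at",(-c["R"].T@c["t"]).round(3))
    for q in("tray","cheese","mast","mast_grip_center","mast_button_face","wheel","wedge","ticket","tub","jar","knife"):
        s=silhouettes(n,q)
        for d in s[:2]:
            if d["conf"]<.3: continue
            P=cloud(c,d["region"])
            if len(P)<4: print(q,d["conf"],d["xy"],"few");continue
            print(q,round(d["conf"],2),np.round(d["xy"]),len(P),"med",np.median(P,0).round(3),"z95",np.percentile(P[:,2],95).round(3),"rect",np.round(rect(P),1))
print(current_clock())
E
```

```text
pics
scene cam at [ 1.092 -0.246  0.896]
tray 0.72 [346. 224.] 5365 med [0.551 0.156 0.014] z95 0.047 rect [503.6 161.7 293.2 267.1  88.2]
cheese 0.86 [327. 209.] 1185 med [0.511 0.117 0.066] z95 0.07 rect [475.8 137.8 123.9 116.1  70.8]
mast 0.84 [217. 284.] 1382 med [ 0.608 -0.22   0.013] z95 0.146 rect [ 597.7 -218.8   98.4   98.    23.3]
mast 0.54 [348. 225.] 5465 med [0.551 0.155 0.013] z95 0.047 rect [522.5 161.2 293.2 308.3  88.2]
mast_grip_center 0.53 [212. 264.] 280 med [ 0.605 -0.22   0.134] z95 0.152 rect [ 573.9 -231.6   90.7   31.9   25.4]
wheel 0.91 [148. 325.] 1747 med [ 0.643 -0.401  0.046] z95 0.048 rect [ 632.3 -403.3   99.3   98.3    8.9]
wedge 0.81 [172. 219.] 972 med [ 0.372 -0.286  0.05 ] z95 0.053 rect [ 321.2 -289.5   81.6  173.7   73.1]
wedge 0.36 [218. 284.] 1433 med [ 0.607 -0.22   0.013] z95 0.145 rect [ 593.1 -217.1   98.9  106.7   61.2]
ticket 0.6 [169. 288.] 535 med [ 0.569 -0.334  0.04 ] z95 0.07 rect [ 546.5 -338.   104.3   52.6   55.7]
jar 0.84 [379. 250.] 522 med [0.691 0.162 0.084] z95 0.088 rect [678.9 174.   55.9 116.2  66.4]
jar 0.31 [147. 323.]
[... 647 characters left out ...]
[426. 172.] 1315 med [ 0.629 -0.397  0.045] z95 0.049 rect [ 632.1 -401.4   98.4   98.5   73. ]
wedge 0.64 [377. 278.] 1068 med [ 0.359 -0.274  0.05 ] z95 0.054 rect [ 338.6 -292.4   82.4  132.3   72.4]
ticket 0.45 [396. 197.] 209 med [ 0.564 -0.329  0.023] z95 0.071 rect [ 566.7 -335.9   81.    29.8   62.7]
tub 0.57 [249. 152.] 817 med [0.679 0.052 0.049] z95 0.053 rect [682.4  51.   76.8  81.5  25.7]
jar 0.92 [201. 147.] 563 med [0.681 0.169 0.083] z95 0.087 rect [685.9 171.8  55.2  55.7  81.5]
jar 0.63 [206. 204.] 8180 med [0.535 0.161 0.013] z95 0.046 rect [520.1 154.9 274.7 232.1  87.7]
knife 0.72 [137. 188.] 1156 med [0.59  0.344 0.004] z95 0.02 rect [530.9 347.1  65.7 250.7  88.7]
1.2
```

```bash
python3 - <<'E'
import cv2
a=cv2.imread("pics/top0.png")[110:310,100:470];cv2.imwrite("pics/top0c.png",cv2.resize(a,None,fx=2.1,fy=2.1,interpolation=cv2.INTER_CUBIC))
a=cv2.imread("pics/scene0.png")[170:350,100:460];cv2.imwrite("pics/scene0c.png",cv2.resize(a,None,fx=2.2,fy=2.2,interpolation=cv2.INTER_CUBIC))
E
```

```text
(no output)
```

View pics/top0c.png

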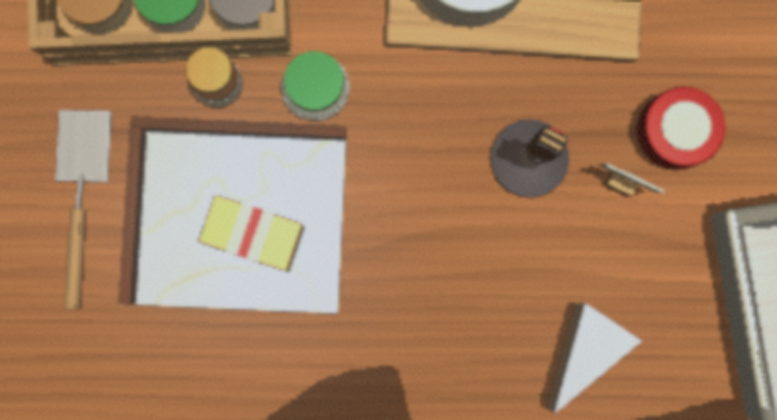

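View pics/scene0c.png

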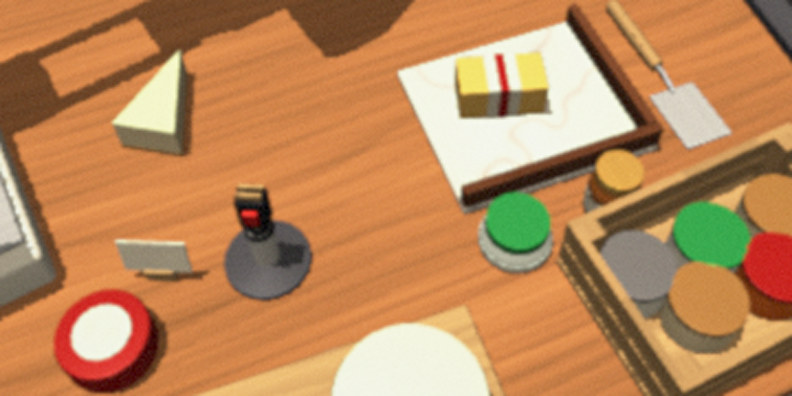

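The crops show the tray with its back and left fences, and the cheese mid-tray at about (250,232) in the top crop, turned with its left end towards the back. The mast is at (530,157) and its red button shows at (250,217) in the scene crop, facing the camera (+x). Next I'll fit the poses.

```bash
cat >> h.py <<'E'
def best(n,q):
    s=silhouettes(n,q); return s[0]["region"] if s else None
def tray_pose(c,m):
    P=cloud(c,cv2.dilate(m.astype(np.uint8),np.ones((5,5)))>0); F=P[(P[:,2]>.041)&(P[:,2]<.051)]
    yaw=np.radians(-2.3); o=np.array([.525,.155])
    for _ in range(8):
        R=np.array([[np.cos(yaw),-np.sin(yaw)],[np.sin(yaw),np.cos(yaw)]])
        L=(F[:,:2]-o)@R
        B=L[(abs(L[:,0]-.107)<.014)&(abs(L[:,1])<.1)]; A=L[(abs(L[:,1]-.124)<.014)&(abs(L[:,0])<.085)]
        b=np.polyfit(B[:,1],B[:,0],1); a=np.polyfit(A[:,0],A[:,1],1)
        yaw+=(-b[0]*len(B)+a[0]*len(A))/(len(A)+len(B))
        o=o+R@np.array([np.median(B[:,0])-.107,np.median(A[:,1])-.124])
    return o,yaw,len(A),len(B),a[0],-b[0]
def cheese_pose(c,m):
    P=cloud(c,m); T=P[(P[:,2]>.060)&(P[:,2]<.074)]
    return rect(T)
E
python3 - <<'E'
from h import *
for n in("scene","top"):
    c=capture(n)
    print(n,"tray",tray_pose(c,best(n,"tray")),"cheese",np.round(cheese_pose(c,best(n,"cheese")),1))
    m=best(n,"mast"); md=cv2.dilate(m.astype(np.uint8),np.ones((5,5)))>0
    P=cloud(c,md); Q=P[(P[:,2]<.03)&(P[:,2]>.006)]; 
    print("foot circle",cv2.minEnclosingCircle((Q[:,:2]*1000).astype(np.float32)),"zs",np.percentile(Q[:,2],[5,50,95]).round(3))
    g=P[(P[:,2]>.100)&(P[:,2]<.16)]; print("grip",len(g),np.round(rect(g),1))
    g=P[(P[:,2]>.136)&(P[:,2]<.146)]; print("grip top",len(g),np.round(rect(g),1))
    g=P[(P[:,2]>.149)&(P[:,2]<.16)]; print("clip",len(g),np.round(rect(g),1))
    im=c["image"].astype(int); red=md&(im[...,2]>90)&(im[...,2]>2*im[...,1])&(im[...,2]>2*im[...,0])
    r=cloud(c,red); r=r[r[:,2]>.09]; print("red",len(r),r.mean(0).round(4), np.round(rect(r),1) if len(r)>3 else r)
E
```

```text
scene tray (array([0.52187773, 0.14543969]), np.float64(-0.038756156512790456), 264, 392, np.float64(-0.0002790493484593196), np.float64(0.00018793119386816538)) cheese [498.1 123.2 110.   61.5  73.1]
foot circle ((596.4087524414062, -218.2937469482422), 50.45807647705078) zs [0.008 0.011 0.016]
grip 293 [ 600.1 -220.4   32.7   27.9   65.7]
grip top 88 [ 597.7 -219.4   32.1   23.7   63. ]
clip 50 [ 595.7 -219.2   25.1   15.1   60. ]
red 45 [ 0.6099 -0.2255  0.1269] [ 608.6 -226.1   16.3    7.6   69. ]
top tray (array([0.52086015, 0.14769386]), np.float64(-0.04000337768846621), 384, 436, np.float64(-8.945558435462939e-05), np.float64(7.87865697078017e-05)) cheese [498.2 125.2 110.5  60.2  71.9]
foot circle ((599.779296875, -219.1059112548828), 53.03697967529297) zs [0.007 0.011 0.015]
grip 203 [ 599.4 -219.2   32.4   30.4   61.5]
grip top 93 [ 597.2 -218.    32.2   25.    61.1]
clip 40 [ 596.7 -217.9   25.    14.8   62.8]
red 1 [ 0.6103 -0.2273  0.1308] [[ 0.6102952  -0.22733683  0.13077118]]
```

```bash
cat >> h.py <<'E'
from scipy.spatial.transform import Rotation as Ro
O=np.array([.5213,.1466]); YT=-.0395
def down(yaw):
    best=None
    for k in(0,np.pi):
        q=(Ro.from_euler("z",yaw+k)*Ro.from_euler("x",np.pi)).as_quat()
        j=inverse_kinematics([.55,0,.25],q)
        d=9 if j is None else abs(j[5])
        if best is None or d<best[0]: best=(d,q)
    return best[1]
def T(x,y,z):
    c,s=np.cos(YT),np.sin(YT); return [O[0]+c*x-s*y,O[1]+s*x+c*y,z]
E
python3 - <<'E'
from h import *
q=down(-.305)
move_ptp([.498,.124,.12],q); servo_line([.498,.124,.034],rate=.12)
move_gripper(.03); print("gap",current_finger_gap())
q=down(YT); print(servo_line(T(.045,.045,.034),q,rate=.06), current_force())
print(servo_line(T(.045,.072,.034),rate=.02,contact_N=8),current_position(),T(.045,.062,.034),current_force(),current_clock())
E
```

```text
gap 0.05996095231370343
False [-7.16538915 -8.1009014  11.38448557]
True [0.56792555 0.19372001 0.03437246] [np.float64(0.5687132621468632), np.float64(0.20677460072649267), 0.034] [0.13705427 0.76969757 4.24410207] 7.9917
```

```bash
python3 - <<'E'
from h import *
print(servo_line(T(.045,.070,.034),rate=.015,contact_N=16),current_position(),T(.045,.062,.034),current_force())
move_gripper(.075); servo_line(T(.045,.060,.13),rate=.15)
q=down(YT+np.pi/2); move_ptp(T(-.005,.060,.13),q); print(current_clock())
move_gripper(.045)
c=capture("top"); 
x,y,w,h,a=cheese_pose(c,best("top","cheese")); print("cheese",x,y,w,h,a,"target",T(.07,.062,0),"want ang",90+np.degrees(YT))
cv2.imwrite("pics/top1.png",cv2.resize(c["image"][110:310,100:470],None,fx=2.1,fy=2.1))
E
```

```text
True [0.56865479 0.2073802  0.03452888] [np.float64(0.5687132621468632), np.float64(0.20677460072649267), 0.034] [-1.04142586 -1.32043394  3.7806938 ]
11.7167
cheese 0.0 0.0 0.0 0.0 0.0 target [np.float64(0.593693761557544), np.float64(0.20578735749760635), 0] want ang 87.73681670923325
```

View pics/top1.png

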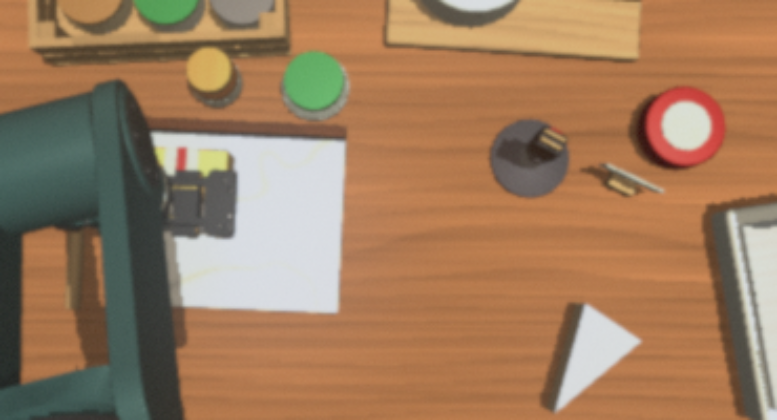

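The picture shows the cheese against the left fence, ahead of the gripper (about (195,160), partly hidden). The left-fence contact came where the geometry predicted it. Next is the push towards the back fence.

```bash
python3 - <<'E'
from h import *
servo_line(T(-.005,.060,.03),rate=.12)
servo_line(T(.024,.060,.03),rate=.04); print(current_force())
r=servo_line(T(.040,.060,.03),rate=.015,contact_N=14); p=current_position()
c,s=np.cos(YT),np.sin(YT); d=np.array(p[:2])-O; print(r,"tray xy",c*d[0]+s*d[1],-s*d[0]+c*d[1],current_force())
servo_line(T(.015,.060,.03),rate=.08); servo_line(T(.0,.060,.13),rate=.2)
move_ptp([.5,-.05,.25],down(-.49)); print(current_clock())
for n in("top","scene"):
    k=capture(n); print(n,np.round(cheese_pose(k,best(n,"cheese")),1),"tray",tray_pose(k,best(n,"tray"))[:2])
    i=k["image"][110:310,100:470] if n=="top" else k["image"][170:350,100:460]
    cv2.imwrite(f"pics/{n}2.png",cv2.resize(i,None,fx=2.1,fy=2.1))
print("target",T(.07,.062,0),"ang",90+np.degrees(YT))
E
```

```text
[-4.99457924  0.61355184  4.81842638]
True tray xy 0.028055523237462143 0.05953164142976882 [ 0.21260053  0.19671517 -0.00594893]
17.4167
top [593.5 207.3 110.4  60.7  87.4] tray (array([0.52188448, 0.14855906]), np.float64(-0.04091640814585497))
scene [594.  205.3 110.   62.6  87.8] tray (array([0.52090086, 0.14590958]), np.float64(-0.0289335674543197))
target [np.float64(0.593693761557544), np.float64(0.20578735749760635), 0] ang 87.73681670923325
```

View pics/top2.png

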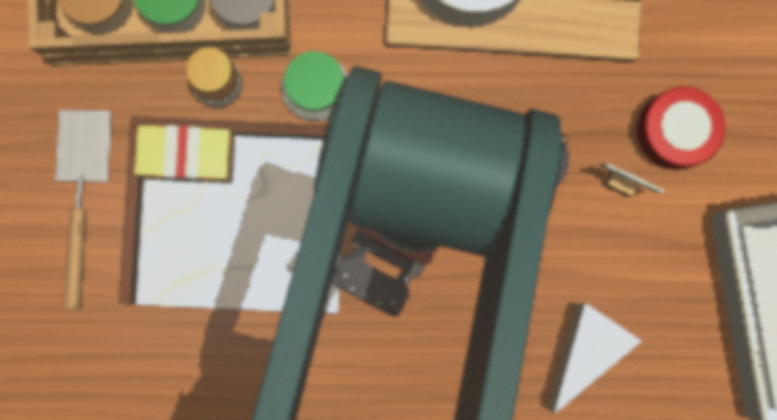

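The cheese is in the corner: about (69–71, 62) mm in the tray frame and square in both cameras. Next is the mast.

```bash
python3 - <<'E'
from h import *
q=down(-.49); M=[.597,-.2187]
move_gripper(.07)
move_ptp(M+[.23],q); servo_line(M+[.101],rate=.12); print("f",current_force())
move_gripper(.0); sleep(.3); print("gap",current_finger_gap(),current_force())
z0=current_position()[2]
r=servo_line(M+[.101+.086],rate=.05,contact_N=30); print(r,current_position()[2]-z0,current_force(),current_finger_gap())
r=servo_line(M+[.101+.098],rate=.01,contact_N=12); print(r,current_position()[2]-z0,current_force())
sleep(.3);print(current_position()[2]-z0,current_force(),current_clock())
k=capture("scene"); m=best("scene","mast_grip_center"); P=cloud(k,m); P=P[np.hypot(P[:,0]-.597,P[:,1]+.2187)<.03]
print("z pct",np.percentile(P[:,2],[2,50,95,99]).round(3))
cv2.imwrite("pics/scene3.png",cv2.resize(k["image"][130:350,100:460],None,fx=2.2,fy=2.2))
E
```

```text
f [ 0.05754519  0.23403447 -0.50784069]
gap 0.024066470556460738 [-4.97316062  2.40347768  5.26984548]
False 0.0863561838939584 [-4.4616291   1.6637418  -5.82181206] 0.023793303858995328
True 0.08901712638825014 [ 2.9209866  -2.30469424 -5.48391442]
0.08787351122311378 [ 5.20252875 -2.63996725 -5.57698206] 24.2
z pct [0.141 0.203 0.226 0.228]
```

View pics/scene3.png

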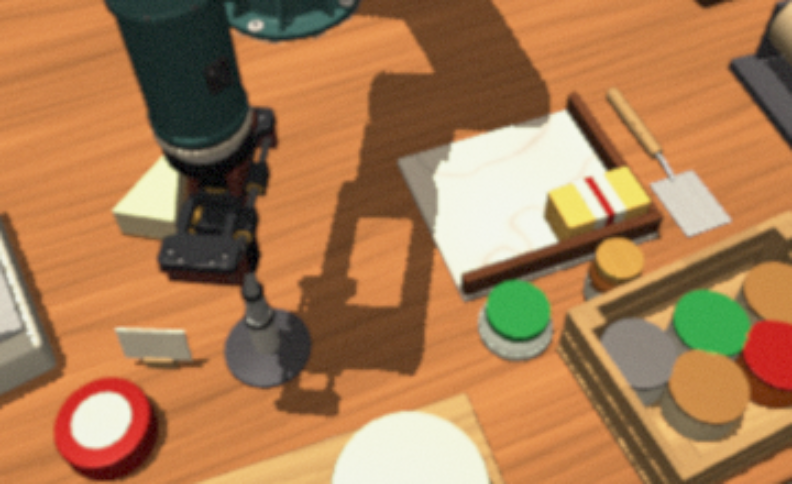

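The scene view shows the mast drawn out under the gripper at (250,270) and the cheese in its corner. After the contact stop the arm relaxed about 1 mm, so I'll raise it slightly to stay firmly against the second stop.

```bash
python3 - <<'E'
from h import *
p=list(current_position()); print(p)
for i in range(1,7):
    servo_line([.597,-.2187,p[2]+.0007*i],rate=.01); sleep(.2)
    f=current_force()[2]; print(i,current_position()[2]-p[2],f)
    if f<-11: break
sleep(.5); a=current_position()[2]; sleep(.5); print(a,current_position()[2],current_force(),current_finger_gap(),current_clock())
E
```

```text
[np.float64(0.59604695421381), np.float64(-0.2181892007132499), np.float64(0.18889483171370686)]
1 0.0003124705283258644 -6.928468790086577
2 0.0011432946611532047 -5.82569705379597
3 0.0018761988517595751 -4.8373203604556165
4 0.002329377766644186 -6.581676083821507
5 0.002443570338403589 -16.95301212240403
0.1913680165553822 0.19134605273754693 [ -4.46940325   1.47562227 -18.34052451] 0.024060624672773714 27.9333
```

The force rose sharply at a rise of 90.3 mm, which is the second stop. It is holding steady at 18 N with no slip, so I'm handing in.

```bash
python3 - <<'E'
from h import *
k=capture("scene"); print(np.round(cheese_pose(k,best("scene","cheese")),1), current_position()[2],current_force()[2])
close_job()
E
```

```text
[592.9 205.7 110.7  62.8  88.5] 0.1913513371111069 -19.511922289816376
the job is handed in; nothing more can be done
```

I handed the job in at about 28 s on the robot's clock, with the cheese in its corner and the gripper still holding the mast at its second stop.

**Cheese:** I gripped it, turned it square and slid it to the left fence, then pushed it against the back fence with the fingers spread. Before the mast work, two cameras put it at about (69–71, 62) mm in the tray frame, and its angle was within about 0.01 rad of the tray's. The last look before hand-in gave about (69, 62) mm. Its angle was about 0.013 rad off the tray's, which is inside the limit.

**Mast:** I pinched the grip across the button, with the fingers 24 mm apart (button in), and drew it straight up past the first stop. The first contact stop relaxed to about 88 mm of rise, so I raised it again until the force climbed sharply at about 90.3 mm. The final hold was steady, pulling up at 18–19.5 N without slipping. The grip's rise is taken from the tool's height, as there is no direct reading of the mast joint.

**Disagreements:**
- The push to the back fence stopped about 2 mm earlier than I had calculated. The camera positions still put the cheese flush.
- The two cameras' tray fits differed by up to about 2.7 mm in position and 0.012 rad in angle.

**Other goods:** none appeared moved in the last picture I viewed. I did not measure their positions again.

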